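Release the transport lock of a microscope stage

TASK

Release the transport lock on the front of the black microscope stage: with closed fingertips, gently push the steel safety tab sideways towards the latch lever until you feel it come fully home against its stop, because only then does the lever come free; the tab is thin, so do not squeeze it between the fingers or force it. Then lift the latch lever by its black crossbar all the way up, leave it standing there and let go; do not disturb the other things.

Things in the scene. Friction and masses are not known exactly. Their poses are not given: they have to be found in the camera images.
- stage: Black specimen-stage unit fixed to the bench: slab 240 (x) x 300 (y) x 45 mm high; from 20 mm in front of its centre to the far edge a raised carriage, top 65 mm up. Origin: centre of its underside; +x away from the robot, +y to the robot's left, z up. Its front ledge carries the steel transport lock: a plate with a latch lever and a safety tab.
- lock_nominal (a point): Nominal reference point of the lock's plate (6 mm thick, 90 mm along x, 197 mm along y), on the ledge 45 mm up. The plate is clamped in a long slot, square to the stage, but its true reference point is up to 25 mm to either side along y and 2 mm along x, unmeasured. The latch, the tab and the tab's stop shift with the plate.
- tab: Safety tab, a plain steel slide, axes as the stage's. Origin: foot of its upright thumb fin, 52.5 mm above the bench. The fin is 30 mm along x, 8 mm along y, 40 mm high; its outer (+y) face stands free. It slides only along -y, towards the lever, with about 3 N of friction, and stays where left; 10 to 45 mm of travel remain, up to a rigid stop. Pushing or squeezing it with over 25 N bends it.
- tab_hook (a point): Tip of the tab's hook (moves with the tab). The strip runs from the fin under the lever; the hook reaches back over the lever and holds it down until within about 2 mm of the tab's stop. At the stop the fin's origin is 66 mm to the +y side of the lever's middle and 5 mm in front (-x) of the plate's true reference point.
- hinge_nominal (a point): Nominal middle of the latch lever's hinge, whose line runs along y, 65 mm above the bench, 35 mm behind (+x of) the plate's reference point; the true hinge is shifted with the plate. The flat steel lever (14 mm wide, 8 mm thick) runs from it towards the robot (-x).
- latch (a joint): Angle of the latch lever (rad): 0 flat (about 0.05 of free play while locked), 1.45 standing up at its stop. Grip: black crossbar, 18 mm long along y, 16 mm diameter, centre 85 mm in front of the hinge and 20 mm above it when flat; it swings up and away from the robot about the hinge. The stiff hinge (about 3 N at the grip) stays at any angle.
- lens_a: bystander: lens barrel, 47 mm tall, 33 mm across, standing on the stage's raised carriage; origin centre of its underside
- lens_b: bystander: darker lens barrel of the same size on the bench
- cap_pot: bystander: small white pot, 26 mm tall, 26 mm across, standing on the stage's front ledge to the robot's right of the lock
- oil: bystander: amber dropper bottle, 60 mm tall, 32 mm across
- dish: bystander: shallow glass dish, 86 mm across, 16 mm tall
- slide_box: bystander: grey flat box, 85 x 160 x 34 mm
- driver: bystander: screwdriver, 150 mm long, lying on the bench

How it is judged:
At the end, for the whole second after the job is handed in: The latch lever stands at more than 1.2 rad (its stop is at 1.45) and is at rest, released (value of joint latch above 1.2 rad and velocity of joint latch below 0.05 rad/s); the robot touches nothing.
It fails at once if the safety tab is pushed or squeezed by the fingers with more than 25 N (contact force between the fingers and tab above 25 N).
It fails at once if the safety tab is struck by the arm or gripper body (contact force between the arm and tab above 25 N).
It fails at once if a bystander is moved by more than 20 mm (distance of any of lens_a, lens_b, cap_pot, oil, dish, slide_box, driver from where it was at the start of the episode above 0.02 m).
It also fails if it takes over 54 s, if anything falls off the work surface, if the arm or the gripper's body presses on something with over 40 N, if the wrist force passes 120 N, or if a joint passes its speed limit or range.

ROBOT

A 6-joint arm with a two-finger parallel gripper is mounted at the origin on the work surface. World frame = base frame: x ahead of the robot, y to its left, z up, the work surface at z = 0. Lengths are in m, angles in rad, forces in N, time in s.
With the tool pointing down it reaches from about 0.15 to 0.775 m from the base axis. Payload 6.1 kg.
Tool frame: the origin (TCP) lies at the centre of the arm's flange, where the gripper is bolted on; the fingertips stand 173 mm ahead of it and the grasp point (between the pads) lies grip_point_offset ahead of it (grip_point_offset is the distance from the TCP to the grasp point, in m); z points along the fingers, y is the direction in which the jaws open and shut (so a half turn about z gives the same grasp; the last joint's range is limited). The gripper opens to 85 mm and grips with 20 to 120 N. Pads are 22 mm wide; open, the fingers measure 114 mm over their backs; the gripper's body (76 mm by 85 mm) begins 54 mm behind the grasp point. The pads swing forward as they close: fully open they stand 13 mm farther back than shut.
Start: joints at [1.185, 0.126, -0.04, 1.405, 0, 1.571], TCP at [0.198, 0.486, 0.405] pointing down, gripper open.
Joint ranges: [-2.72, 2.72], [-0.95, 1.95], [-1.27, 1.35], [-1.78, 2.02], [-1.46, 1.47], [-3.14, 3.14]. Speed limits (rad/s): [2.39, 2.39, 3.01, 3.14, 3.14, 3.14].

INTERFACE

Orientations are given as a 3x3 rotation matrix whose columns are the frame's x, y, z axes.
In Python, from cell import sense, grab_frame, camera_info, sign_off, masks_of, grip_point_offset gives the robot as it stands.
- The arm moves only by the tool servo_tool, never from a script. Its argument "steps" is a list of rows, each a list of 4 numbers: the shift along the tool's x, y, z in units of 300 mm (1.0 is 300 mm), then the turn about the tool's z in units of 0.5 rad (1.0 is 0.5 rad). In form: [[dx, dy, dz, spin], ...]. A call has 1 to 10 rows; each row shifts and turns the commanded pose from where the row before left it, along the tool's axes as they then stand; what a row does not reach is not made up. A row lasts 1/10 s, in which the tool goes at most 50 mm and 8.59 degrees, less where a joint would pass 70% of its speed; a pose out of reach is approached as far as the arm can. A call with a number of a shift or a turn outside -1 to 1 is refused whole. A call with a gripper value outside its range is refused whole. "grip" is the opening, from 0 (shut) to 1 (fully open), set as the call begins (left out, the last holds). The fingers move at their own pace and stop on an object; the grip force is fixed at half the most. Time passes only in rows, so rows that do not move let the fingers close. It gives the time, the measured TCP pose, the force and the opening at its end, in the units of the state.
- sense(): the state, without advancing time (a new reading comes with each control period).
- grab_frame(name): name is "scene" or "top" or "wrist"; returns the picture (400x640x3 uint8, red, green, blue); there is no depth.
- camera_info(name): a dict with "fx", "fy", "cx", "cy" (pixels), "rvec" (rotation vector, rad) and "tvec" (3), from world to camera coordinates, as OpenCV has them. Camera axes: x right, y down, z forward; pixel columns grow to the right and rows downward; lengths in m; the calibration is good to about 2 mm. A picture is of the moment at which its call begins: read the wrist's pose just before it. camera_info takes no time and is no camera call; for the wrist camera it gives the pose at the moment of the call.
- sign_off(): hands the job in, once; it reports no verdict.
Trained networks look in the newest picture that a camera, given by its name, has taken for a name from the list of things; names that differ only in an ending like _2 or _b are one class to them, and where a whole thing is asked for, a point or a joint stands for the part that bears it (a point fixed in the world has none). Each returns a list of dicts, best first, with "conf" (0 to 1); they miss things now and then, are a little off and sometimes report something else, mostly with a low value. They report only what shows in the picture. A call takes as long as a camera call.
- masks_of(camera, query): "region" (400x640 bool, what is visible of it) and "box" ([centre column, centre row, width, height] in pixels, round what is visible of it).
The state is a dict: "time": time; "q": joint angles; "qd": joint speeds; "effort": joint torques, N m; "ee_pos": TCP position; "ee_rot": TCP orientation; "wrist_force": force on the tool from outside, world axes, zero at the start; "moment": the same for the moment, N m; "gripper_width": opening from 0.0 (shut) to 1.0 (fully open).
Only numpy, scipy, OpenCV 4.12 (cv2) and the standard library are available. Lean on these libraries where they do the work, as an engineer would, in place of code of your own. Each camera call takes 0.05 s, during which the arm holds its last target.

## Working session

There is one attempt and no reset: what is moved stays moved. The work goes in short steps, Python scripts to look and compute and a tool call to move; the robot and the scene stay as the last step left them, time stands still between calls to the robot, and variables do not carry over. Pictures are saved under pics/ and viewed, and the job is handed in when it is done.

Besides the shell and the picture viewer there is one more tool, called after ">>>" as name(argument=value, ...) on one line, values as JSON. servo_tool: Moves the arm, as the interface text tells. Shifts and turns lie within -1 to 1; 1 stands for 300 mm of shift or 0.5 rad of turn. Its arguments: {"type":"object","properties":{"steps":{"type":"array","items":{"type":"array","items":{"type":"number"}}},"grip":{"type":"number"}},"required":["steps"]}

```bash
ls; mkdir -p pics
cat > h.py <<'E'
import numpy as np, cv2
from cell import *
def save(n,f):
    im=grab_frame(n); cv2.imwrite(f'pics/{f}.png',im[:,:,::-1]); return im
def cam(n):
    c=camera_info(n); R=cv2.Rodrigues(np.array(c['rvec'],float))[0]; t=np.array(c['tvec'],float).reshape(3)
    K=np.array([[c['fx'],0,c['cx']],[0,c['fy'],c['cy']],[0,0,1]]); return K,R,t
def ray(n,u,v,z):
    K,R,t=cam(n); d=R.T@np.linalg.solve(K,[u,v,1]); o=-R.T@t; return o+d*(z-o[2])/d[2]
def proj(n,P):
    K,R,t=cam(n); p=K@(R@np.array(P,float)+t); return p[:2]/p[2]
E
python3 - <<'E'
from h import *
np.set_printoptions(precision=4,suppress=True)
print(sense(), grip_point_offset)
for n in ['scene','top','wrist']:
    save(n,n+'0'); K,R,t=cam(n); print(n,K[0,0],-R.T@t,R)
E
```

```text
pics
{'time': 0.0, 'q': array([ 1.185 ,  0.1264, -0.0406,  1.4054,  0.    ,  1.5708]), 'qd': array([-0.0005,  0.0007,  0.0018, -0.0015, -0.0024,  0.0016]), 'effort': array([  0.0017, -43.5915,  35.2923,   0.0174,   0.0002,  -0.    ]), 'ee_pos': array([0.1975, 0.4863, 0.4039]), 'ee_rot': array([[-0.9265,  0.3763, -0.0007],
       [ 0.3763,  0.9265, -0.0015],
       [ 0.    , -0.0017, -1.    ]]), 'wrist_force': array([ 0.1988, -0.9984,  0.9018]), 'moment': array([ 0.0134, -0.0648, -0.0296]), 'gripper_width': 1.0032637823219108} 0.1547
scene 378.6428696378283 [0.9183 0.6432 0.7874] [[-0.8365  0.548   0.0031]
 [ 0.3696  0.5684 -0.7351]
 [-0.4046 -0.6137 -0.678 ]]
top 435.76858620054793 [0.274  0.0234 1.4065] [[-0.027  -0.9996 -0.0045]
 [-0.9854  0.0273 -0.1682]
 [ 0.1682 -0.0001 -0.9857]]
wrist 276.3720650796806 [0.1361 0.5111 0.374 ] [[ 0.3747  0.9272 -0.0015]
 [ 0.8948 -0.3612  0.2626]
 [ 0.2429 -0.0997 -0.9649]]
```

View pics/scene0.png

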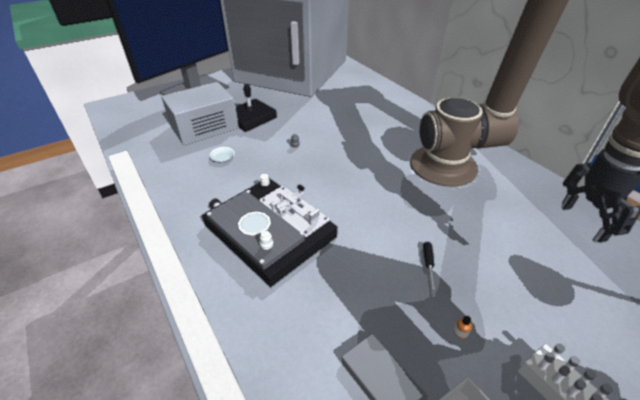

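View pics/top0.png

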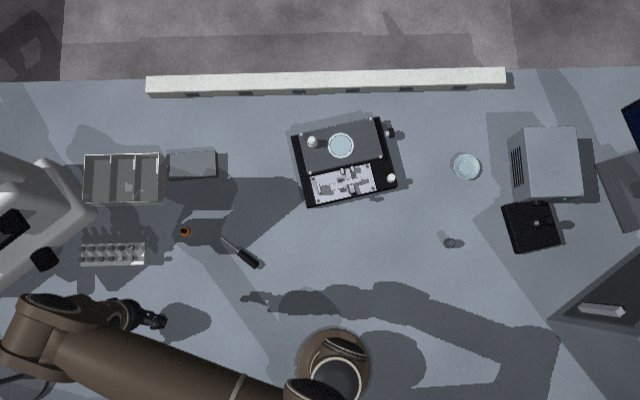

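Run:
```python
from h import *
for n in ['scene','top']:
    for q in ['stage','tab','latch','tab_hook','lens_a','cap_pot','oil']:
        for r in masks_of(n,q)[:2]: print(n,q,round(r['conf'],2),np.round(r['box'],1))
for n in ['top','scene']:
    im=cv2.imread(f'pics/{n}0.png')
    c=im[60:220,200:440] if n=='top' else im[120:300,150:390]
    cv2.imwrite(f'pics/{n}0c.png',cv2.resize(c,None,fx=3,fy=3,interpolation=cv2.INTER_CUBIC))
```

```text
scene stage 0.92 [269.4 233.6 136.7 110.2]
scene tab 0.65 [299.4 207.7  43.3  33.8]
scene latch 0.73 [290.8 193.5  27.9  19.8]
scene latch 0.16 [267.5 231.  136.  104.8]
scene tab_hook 0.92 [298.1 208.7  42.   31.8]
scene lens_a 0.5 [267.  240.7  13.   15.6]
scene lens_a 0.49 [295.6 140.6  13.7  10.3]
scene cap_pot 0.52 [263.9 178.2   9.8  14.4]
scene oil 0.71 [463.8 325.   21.4  25. ]
top stage 0.89 [344.  161.4 106.7  89.1]
top tab 0.85 [338.5 185.9  41.8  15.3]
top latch 0.52 [350.4 184.6   9.9  25.8]
top tab_hook 0.77 [337.6 184.6  44.7  15.1]
top lens_a 0.66 [450.6 242.3  13.   15.3]
top lens_a 0.46 [311.5 141.9  10.4  12.9]
top cap_pot 0.5 [390.6 179.    2.5  12.8]
top oil 0.5 [186.1 230.1  13.2  11.9]
top oil 0.41 [193.8 164.2  52.7  31.1]
```

View pics/scene0c.png

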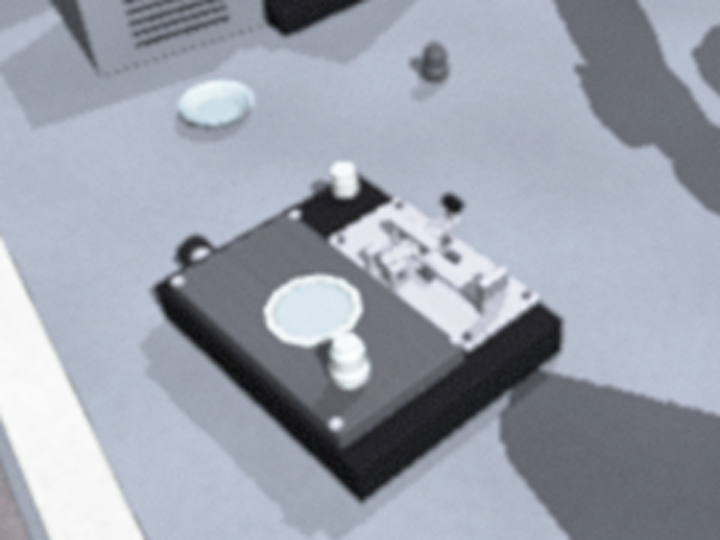

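View pics/top0c.png

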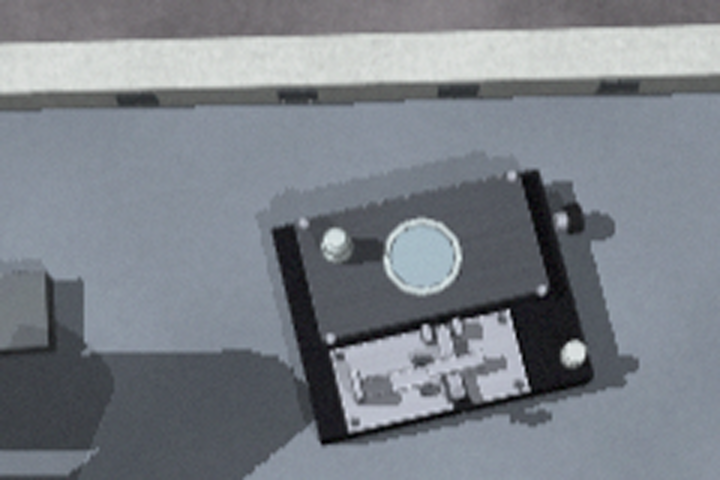

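Run:
```python
from h import *
np.set_printoptions(precision=4,suppress=True)
f=lambda l,z:[ray('top',200+u/3,60+v/3,z) for u,v in l]
S=np.array(f([(273,228),(538,172),(592,382),(322,442)],.045)); P=np.array(f([(330,347),(511,310),(530,392),(347,432)],.051))
print(S,S.mean(0)); print(P,P.mean(0))
for Q in (S,P):
    print([np.linalg.norm(Q[i]-Q[(i+1)%4]) for i in range(4)])
    for a,b in ((0,1),(3,2)):
        d=Q[a]-Q[b]; print('yaw from y edge',np.degrees(np.arctan2(-d[0],d[1])))
    for a,b in ((0,3),(1,2)):
        d=Q[a]-Q[b]; print('yaw from x edge',np.degrees(np.arctan2(d[1],d[0])))
```

```text
[[ 0.7265  0.1164  0.045 ]
 [ 0.782  -0.1739  0.045 ]
 [ 0.5467 -0.2196  0.045 ]
 [ 0.4901  0.0684  0.045 ]] [ 0.6363 -0.0522  0.045 ]
[[ 0.5911  0.0575  0.051 ]
 [ 0.6262 -0.1366  0.051 ]
 [ 0.5365 -0.1526  0.051 ]
 [ 0.4991  0.0417  0.051 ]] [ 0.5632 -0.0475  0.051 ]
[np.float64(0.29557299311391716), np.float64(0.23973697620528198), np.float64(0.2934816002266538), np.float64(0.2412702976113679)]
yaw from y edge 10.810175515523898
yaw from y edge 11.106405696663249
yaw from x edge 11.495943687857888
yaw from x edge 10.9995451132039
[np.float64(0.19720517503963533), np.float64(0.09107262834232148), np.float64(0.19779953380789175), np.float64(0.09339415710433027)]
yaw from y edge 10.239379736960148
yaw from y edge 10.910916355704586
yaw from x edge 9.738133020022744
yaw from x edge 10.090739123689591
```

>>> servo_tool(steps=[[-0.12,-0.08,0,0],[-0.12,-0.08,0,0],[-0.12,-0.08,0,0],[-0.12,-0.08,0,0],[-0.12,-0.08,0,0],[-0.12,-0.08,0,0],[-0.12,-0.08,0,0],[-0.12,-0.08,0,0],[-0.12,-0.08,0,0],[-0.12,-0.08,0,0]], grip=0)

```text
time: 1.85
ee_pos: [0.4414, 0.1268, 0.405]
ee_rot: [[-0.926, 0.376, 0.001], [0.376, 0.926, 0.0], [-0.001, 0.001, -1.0]]
wrist_force: [1.3, 0.5, -0.1]
gripper_width: -0.004
```

>>> servo_tool(steps=[[-0.12,-0.08,0,0],[-0.12,-0.08,0,0],[-0.12,-0.08,0,0],[-0.12,-0.08,0,0],[0,0,0.08,-0.285],[0,0,0.08,-0.285],[0,0,0,-0.285],[0,0,0,-0.285],[0,0,0,0],[0,0,0,0]])

```text
time: 2.85
ee_pos: [0.5381, -0.0146, 0.3568]
ee_rot: [[-0.984, -0.18, 0.0], [-0.18, 0.984, -0.0], [-0.0, -0.0, -1.0]]
wrist_force: [-0.2, -0.1, -0.2]
gripper_width: 0.0
```

Run:
```python
from h import *
np.set_printoptions(precision=4,suppress=True)
s=sense();print(s['time'],s['ee_pos'],s['ee_rot'],s['wrist_force'],s['gripper_width'],s['q'])
im=save('wrist','w1'); K,R,t=cam('wrist');print(-R.T@t,R,K)
cv2.imwrite('pics/w1b.png',cv2.resize(im[:,:,::-1],(800,500),interpolation=cv2.INTER_CUBIC))
```

```text
2.85 [ 0.5381 -0.0146  0.3568] [[-0.9837 -0.1798  0.0002]
 [-0.1798  0.9837 -0.    ]
 [-0.0002 -0.     -1.    ]] [-0.2052 -0.1162 -0.2182] 0.00036627292818164 [-0.0271  0.1546 -0.1108  1.3053 -0.     -0.2079]
[ 0.4729 -0.0267  0.3268] [[-0.1821  0.9833 -0.0002]
 [ 0.9487  0.1757  0.2628]
 [ 0.2585  0.0477 -0.9648]] [[276.3721   0.     316.0401]
 [  0.     276.3721 201.461 ]
 [  0.       0.       1.    ]]
```

View pics/w1b.png

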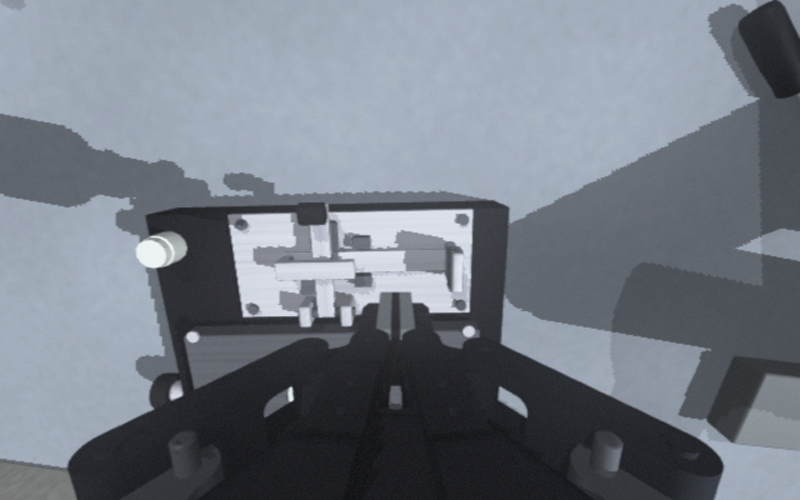

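Run:
```python
from h import *
im=cv2.imread('pics/w1.png')
cv2.imwrite('pics/w1c.png',cv2.resize(im[155:275,170:400],None,fx=3.4,fy=3.4,interpolation=cv2.INTER_CUBIC))
```

```text
(no output)
```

View pics/w1c.png

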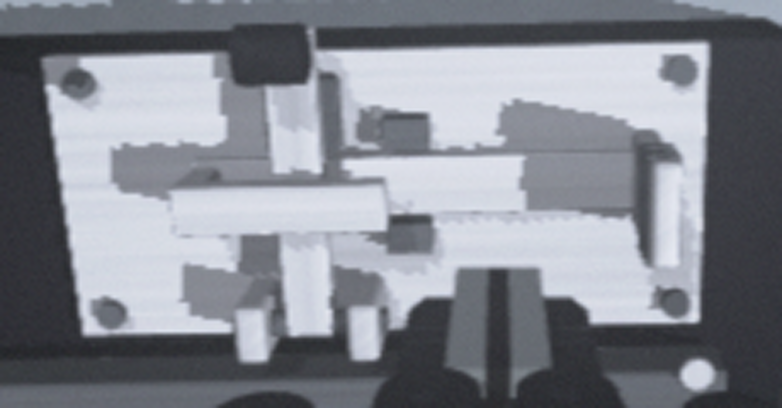

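Run:
```python
from h import *
np.set_printoptions(precision=4,suppress=True)
g=lambda u,v,z:ray('wrist',170+u/3.4,155+v/3.4,z)
def line(n,a,b): 
    d=(b-a)[:2]; print(n,a,b,'len',np.linalg.norm(d),'ang',np.degrees(np.arctan2(d[1],d[0])))
line('plate front (y)',g(708,43,.051),g(45,58,.051))
line('plate left x',g(45,58,.051),g(83,335,.051)); line('plate right x',g(708,43,.051),g(698,322,.051))
line('fin front',g(650,162,.0925),g(681,162,.0925)); line('fin L',g(650,162,.0925),g(655,268,.0925)); line('fin R',g(681,162,.0925),g(683,268,.0925))
line('lever L',g(270,90,.069),g(288,335,.069)); line('lever R',g(318,90,.069),g(333,335,.069))
line('bar ends z.085',g(232,55,.085),g(312,55,.085))
print('bar ctr', g(270,55,.088))
s=sense()
y=np.radians(10.4); 
for n,p in dict(lev=(g(294,90,.069)+g(310.5,335,.069))/2,fin=(g(650,162,.0925)+g(681,162,.0925)+g(655,268,.0925)+g(683,268,.0925))/4,bar=g(271,55,.088),hing=g(309,315,.07),cor0=g(45,58,.051),cor1=g(708,43,.051),tcp=s['ee_pos']).items():
    d=p-s['ee_pos']; print(n,p,'stage-frame rel tcp',d[0]*np.cos(y)+d[1]*np.sin(y),-d[0]*np.sin(y)+d[1]*np.cos(y))
```

```text
plate front (y) [0.5009 0.0417 0.051 ] [ 0.541  -0.1499  0.051 ] len 0.1957698074883222 ang -78.20504457256817
plate left x [ 0.541  -0.1499  0.051 ] [ 0.6288 -0.1328  0.051 ] len 0.08946338048279358 ang 11.059015433015553
plate right x [0.5009 0.0417 0.051 ] [0.5884 0.06   0.051 ] len 0.0893838014172864 ang 11.832840635187228
fin front [0.5295 0.0241 0.0925] [0.528  0.032  0.0925] len 0.008018549125022376 ang 100.49453924773513
fin L [0.5295 0.0241 0.0925] [0.5579 0.032  0.0925] len 0.029468955857154443 ang 15.542404430844924
fin R [0.528  0.032  0.0925] [0.5565 0.0393 0.0925] len 0.029425766111828188 ang 14.483118372227525
lever L [ 0.5341 -0.0797  0.069 ] [ 0.6074 -0.0654  0.069 ] len 0.07463210737982308 ang 11.002809286429114
lever R [ 0.5317 -0.0665  0.069 ] [ 0.6049 -0.0522  0.069 ] len 0.07463239724975843 ang 11.08178615201151
bar ends z.085 [ 0.523  -0.0872  0.085 ] [ 0.5192 -0.0668  0.085 ] len 0.02071547914962113 ang 100.49332637804103
bar ctr [ 0.5206 -0.0769  0.088 ]
lev [ 0.5695 -0.0659  0.069 ] stage-frame rel tcp 0.02162317346876063 -0.05622917421757396
fin [0.543  0.0318 0.0925] stage-frame rel tcp 0.01314001818209189 0.04473992572168595
bar [ 0.5205 -0.0766  0.088 ] stage-frame rel tcp -0.028513605095926146 -0.05786838241196543
hing [ 0.5993 -0.06    0.07  ] stage-frame rel tcp 0.051967820683692635 -0.05571325338708649
cor0 [ 0.541  -0.1499  0.051 ] stage-frame rel tcp -0.021647703057070602 -0.13366919922180678
cor1 [0.5009 0.0417 0.051 ] stage-frame rel tcp -0.026413554561901816 0.06204258934354412
tcp [ 0.5381 -0.0145  0.3569] stage-frame rel tcp 0.0 0.0
```

>>> servo_tool(steps=[[-0.023,0.138,0,-0.03],[-0.023,0.137,0,0],[0,0,0.15,0],[0,0,0.12,0],[0,0,0.05,0],[0,0,0.03,0],[0,0,0.023,0],[0,0,0,0],[0,0,0,0]])

```text
time: 3.8
ee_pos: [0.5363, 0.069, 0.2458]
ee_rot: [[-0.98, -0.197, 0.002], [-0.197, 0.98, 0.0], [-0.002, -0.0, -1.0]]
wrist_force: [0.4, 0.3, 1.0]
gripper_width: -0.001
```

Run:
```python
from h import *
np.set_printoptions(precision=4,suppress=True)
s=sense();print(s['time'],s['ee_pos'],s['ee_rot'],s['wrist_force'],s['gripper_width'])
im=save('wrist','w2'); im2=save('scene','s2')
cv2.imwrite('pics/w2b.png',cv2.resize(im[:,:,::-1],(800,500),interpolation=cv2.INTER_CUBIC))
cv2.imwrite('pics/s2b.png',cv2.resize(im2[130:280,190:390,::-1],None,fx=4,fy=4,interpolation=cv2.INTER_CUBIC))
```

```text
3.8 [0.5363 0.069  0.2458] [[-0.9803 -0.1973  0.0016]
 [-0.1973  0.9803  0.0002]
 [-0.0016 -0.0001 -1.    ]] [0.3921 0.305  0.9883] -0.0013239024362111079
```

View pics/w2b.png

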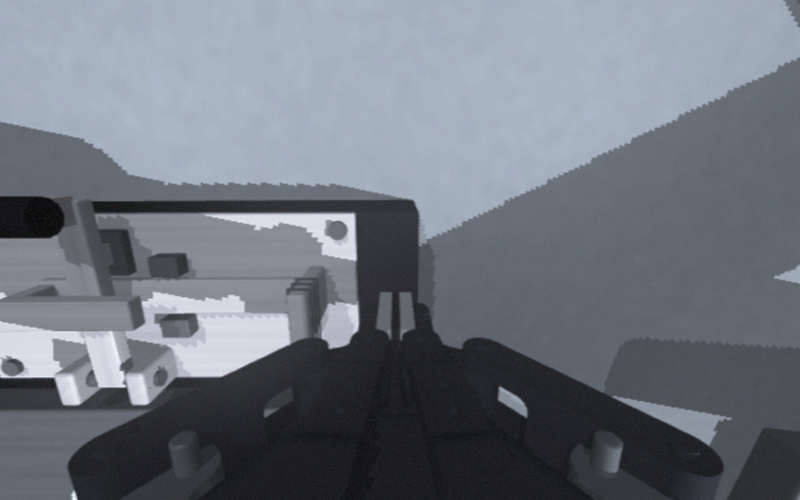

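View pics/s2b.png

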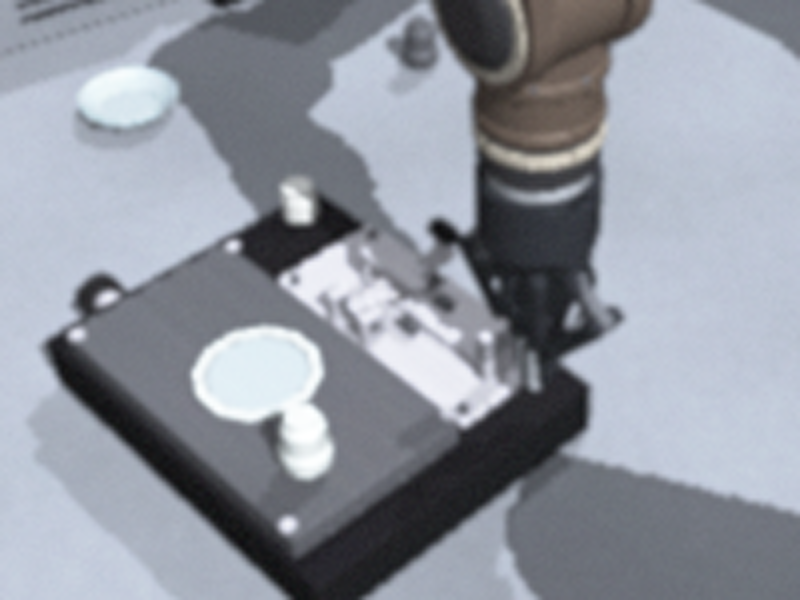

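>>> servo_tool(steps=[[0,-0.03,0,0],[0,-0.025,0,0],[0,-0.013,0,0],[0,-0.008,0,0],[0,-0.005,0,0],[0,-0.005,0,0],[0,-0.005,0,0],[0,-0.005,0,0],[0,-0.005,0,0]])

```text
time: 4.8
ee_pos: [0.542, 0.0394, 0.2449]
ee_rot: [[-0.98, -0.198, 0.0], [-0.198, 0.98, 0.0], [-0.0, 0.0, -1.0]]
wrist_force: [-1.0, 3.8, 2.1]
gripper_width: 0.005
```

>>> servo_tool(steps=[[0,-0.007,0,0],[0,-0.007,0,0],[0,-0.007,0,0],[0,-0.007,0,0],[0,-0.007,0,0],[0,-0.007,0,0],[0,-0.007,0,0],[0,-0.007,0,0]])

```text
time: 5.6
ee_pos: [0.5453, 0.0227, 0.2448]
ee_rot: [[-0.98, -0.198, 0.0], [-0.198, 0.98, 0.0], [-0.0, 0.0, -1.0]]
wrist_force: [2.0, 3.0, 3.1]
gripper_width: -0.003
```

Run:
```python
from h import *
np.set_printoptions(precision=4,suppress=True)
s=sense();print(s['time'],s['ee_pos'],s['wrist_force'])
im=save('wrist','w3')
cv2.imwrite('pics/w3b.png',cv2.resize(im[:,:,::-1],(800,500),interpolation=cv2.INTER_CUBIC))
```

```text
5.6 [0.5453 0.0227 0.2448] [2.0364 3.0212 3.0995]
```

View pics/w3b.png

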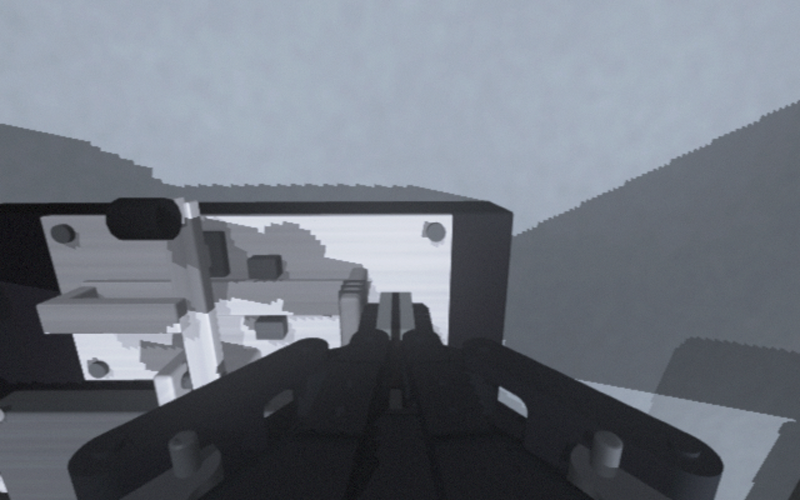

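>>> servo_tool(steps=[[0,-0.007,0,0],[0,-0.006,0,0],[0,-0.005,0,0],[0,-0.004,0,0],[0,-0.003,0,0],[0,-0.003,0,0]])

```text
time: 6.25
ee_pos: [0.5469, 0.0146, 0.2448]
ee_rot: [[-0.98, -0.198, 0.0], [-0.198, 0.98, 0.0], [-0.0, 0.0, -1.0]]
wrist_force: [0.9, 3.6, -0.3]
gripper_width: -0.001
```

>>> servo_tool(steps=[[0,-0.003,0,0],[0,-0.003,0,0]])

```text
time: 6.45
ee_pos: [0.5471, 0.0134, 0.2448]
ee_rot: [[-0.98, -0.198, -0.0], [-0.198, 0.98, 0.003], [-0.0, 0.003, -1.0]]
wrist_force: [-0.6, 9.4, 1.5]
gripper_width: -0.001
```

>>> servo_tool(steps=[[0,-0.003,0,0],[0,-0.003,0,0]])

```text
time: 6.65
ee_pos: [0.5472, 0.0127, 0.2448]
ee_rot: [[-0.98, -0.199, -0.001], [-0.199, 0.98, 0.006], [-0.0, 0.006, -1.0]]
wrist_force: [0.0, 16.2, 3.8]
gripper_width: 0.004
```

>>> servo_tool(steps=[[0,0.02,0,0],[0,0.05,0,0],[0,0,-0.08,0],[0,0,-0.15,0],[0,0,-0.05,0],[0,0,0,0]])

```text
time: 7.25
ee_pos: [0.5438, 0.0321, 0.3314]
ee_rot: [[-0.98, -0.198, 0.004], [-0.198, 0.98, -0.001], [-0.004, -0.002, -1.0]]
wrist_force: [-0.1, 0.0, -0.2]
gripper_width: -0.004
```

Run:
```python
from h import *
np.set_printoptions(precision=4,suppress=True)
s=sense();print(s['time'],s['ee_pos'],s['ee_rot'],s['wrist_force'])
im=save('wrist','w4')
cv2.imwrite('pics/w4b.png',cv2.resize(im[145:325,80:400,::-1],None,fx=2.5,fy=2.5,interpolation=cv2.INTER_CUBIC))
```

```text
7.25 [0.5438 0.0321 0.3314] [[-0.9802 -0.198   0.0043]
 [-0.198   0.9802 -0.0008]
 [-0.004  -0.0016 -1.    ]] [-0.0502  0.0048 -0.2038]
```

View pics/w4b.png

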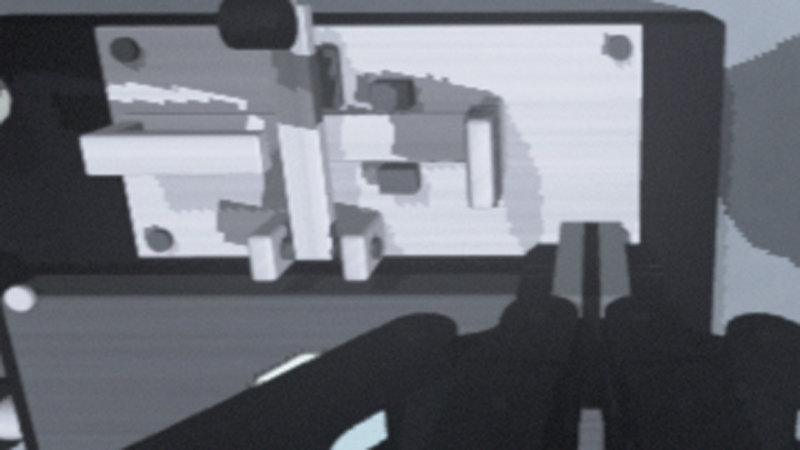

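Run:
```python
from h import *
np.set_printoptions(precision=4,suppress=True)
g=lambda u,v,z:ray('wrist',80+u/2.5,145+v/2.5,z)
s=sense(); T=s['ee_pos']
y=np.arctan2(0.198,0.9802); print(np.degrees(y))
def st(p): d=p-T; return np.array([d[0]*np.cos(y)+d[1]*np.sin(y),-d[0]*np.sin(y)+d[1]*np.cos(y),p[2]])
print('lever L/R far',st(g(278,125,.069)),st(g(322,125,.069)))
print('lever L/R hinge',st(g(292,255,.069)),st(g(333,258,.069)))
print('fin',st(g(469,118,.0925)),st(g(494,118,.0925)),st(g(473,206,.0925)),st(g(500,206,.0925)))
print('bar top left/right',st(g(219,25,.085)),st(g(297,25,.085)))
print('bar back edge',st(g(258,48,.085)))
# predicted bar from hinge
print('plate corners',st(g(97,27,.051)),st(g(641,25,.051)),st(g(641,243,.051)))
for z in(.085,):
  for x in (-.085,):
    pass
```

```text
11.420051702861409
lever L/R far [-0.0089 -0.1076  0.069 ] [-0.0089 -0.0925  0.069 ]
lever L/R hinge [ 0.0396 -0.1082  0.069 ] [ 0.0407 -0.0935  0.069 ]
fin [-0.0171 -0.0376  0.0925] [-0.0171 -0.0299  0.0925] [ 0.0117 -0.0376  0.0925] [ 0.0117 -0.029   0.0925]
bar top left/right [-0.0445 -0.1146  0.085 ] [-0.0446 -0.0906  0.085 ]
bar back edge [-0.0375 -0.1034  0.085 ]
plate corners [-0.0403 -0.1763  0.051 ] [-0.0414  0.0176  0.051 ] [0.0425 0.0194 0.051 ]
```

>>> servo_tool(steps=[[0.053,-0.113,0,0],[0.053,-0.112,0,0],[0.053,-0.112,0,0],[0,0,0.08,0],[0,0,0,0],[0,0,0,0]], grip=0.5)

```text
time: 7.9
ee_pos: [0.516, -0.0766, 0.3033]
ee_rot: [[-0.98, -0.198, -0.004], [-0.198, 0.98, 0.0], [0.003, 0.001, -1.0]]
wrist_force: [-0.1, -0.3, -0.1]
gripper_width: 0.499
```

Run:
```python
from h import *
np.set_printoptions(precision=4,suppress=True)
s=sense();print(s['time'],s['ee_pos'],s['ee_rot'],s['gripper_width'])
im=save('wrist','w5')
cv2.imwrite('pics/w5b.png',cv2.resize(im[:,:,::-1],(800,500),interpolation=cv2.INTER_CUBIC))
T=s['ee_pos'];R=s['ee_rot']
for d in (.14,.1547,.173): print(proj('wrist',T+R[:,2]*d)*1.25)
```

```text
7.9 [ 0.516  -0.0766  0.3033] [[-0.9802 -0.1979 -0.0036]
 [-0.1979  0.9802  0.0004]
 [ 0.0035  0.0011 -1.    ]] 0.49937809793075816
[395.2736 347.1458]
[395.2758 327.6762]
[395.278  308.3853]
```

View pics/w5b.png

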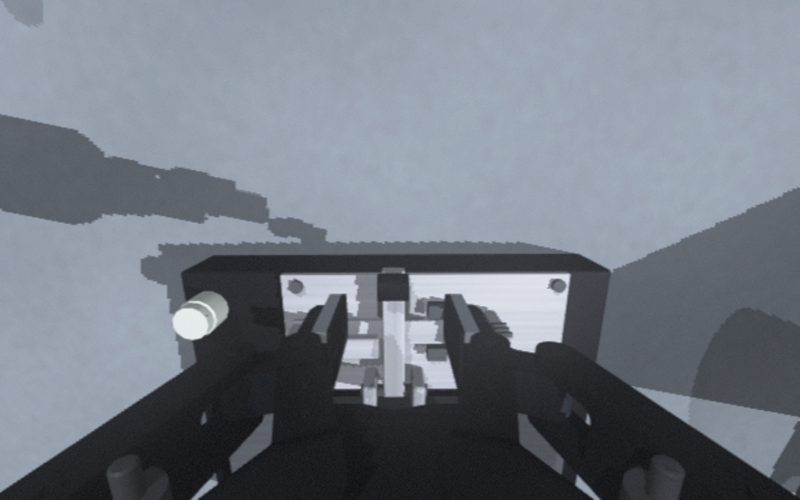

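Run:
```python
from h import *
np.set_printoptions(precision=4,suppress=True)
s=sense();T=s['ee_pos']
im=cv2.imread('pics/w5.png'); cv2.imwrite('pics/w5c.png',cv2.resize(im[200:330,240:400],None,fx=5,fy=4.6,interpolation=cv2.INTER_CUBIC))
xs=s['ee_rot'][:,0]*-1
for dx in (-.008,0,.008): print(dx,proj('wrist',[*(T+xs*dx)[:2],.085]), proj('wrist',[*(T+xs*dx)[:2],.093]))
```

```text
-0.008 [316.0855 211.305 ] [316.0923 214.736 ]
0 [316.0661 221.8744] [316.072  225.6927]
0.008 [316.047  232.2255] [316.0521 236.4142]
```

View pics/w5c.png

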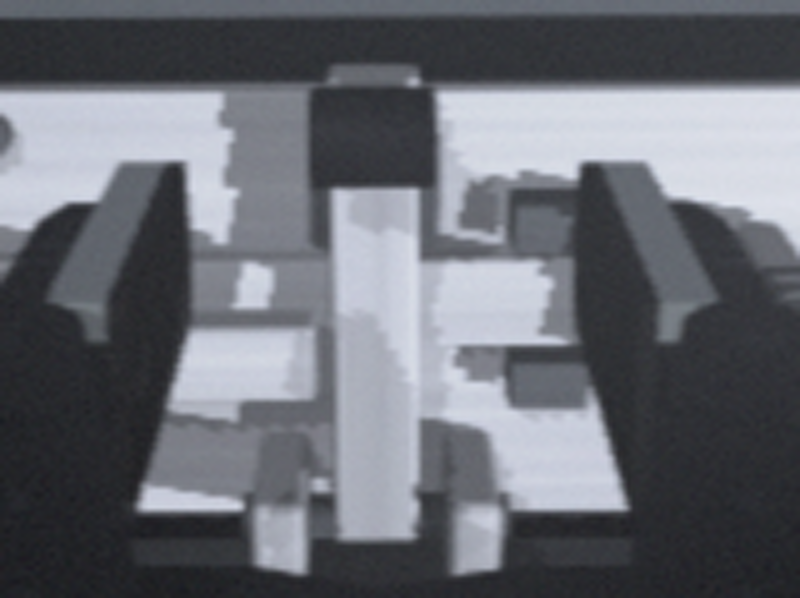

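>>> servo_tool(steps=[[-0.015,-0.003,0.04,0],[0,0,0.06,0],[0,0,0.05,0],[0,0,0.03,0],[0,0,0.017,0],[0,0,0,0]])

```text
time: 8.55
ee_pos: [0.5213, -0.0765, 0.2451]
ee_rot: [[-0.98, -0.198, -0.001], [-0.198, 0.98, 0.0], [0.001, 0.0, -1.0]]
wrist_force: [0.8, -0.3, -0.5]
gripper_width: 0.497
```

Run:
```python
from h import *
np.set_printoptions(precision=4,suppress=True)
s=sense();print(s['time'],s['ee_pos'],s['wrist_force'])
im=save('wrist','w6'); cv2.imwrite('pics/w6c.png',cv2.resize(im[190:350,200:440,::-1],None,fx=3.3,fy=3.3,interpolation=cv2.INTER_CUBIC))
T=s['ee_pos'];R=s['ee_rot']
for dx in (-.011,0,.011): print((proj('wrist',T-R[:,0]*dx+R[:,2]*.159)-[200,190])*3.3)
```

```text
8.55 [ 0.5213 -0.0765  0.2451] [ 0.7909 -0.33   -0.5401]
[385.0503 163.0811]
[384.8922 228.521 ]
[384.7404 291.3507]
```

View pics/w6c.png

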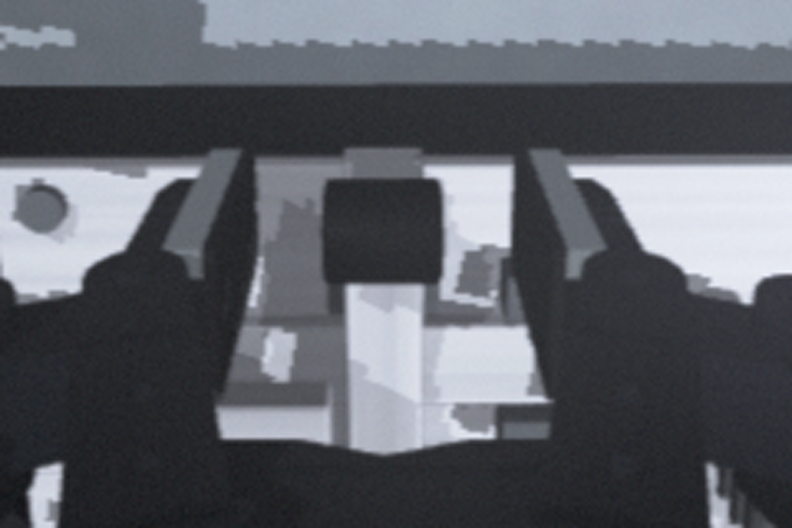

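>>> servo_tool(steps=[[0,0,0,0],[0,0,0,0],[0,0,0,0],[0,0,0,0],[0,0,0,0]], grip=0)

```text
time: 9.1
ee_pos: [0.5215, -0.0767, 0.2462]
ee_rot: [[-0.98, -0.198, 0.001], [-0.198, 0.98, 0.0], [-0.001, 0.0, -1.0]]
wrist_force: [-0.5, 2.3, 2.8]
gripper_width: 0.194
```

```bash
python3 -c "
import numpy as np
t=np.concatenate([np.linspace(0,.16,5),np.linspace(.16,1.43,18)[1:]])
x=-85*np.cos(t)+20*np.sin(t);z=85*np.sin(t)+20*np.cos(t)
a=np.round(np.stack([-x/300,-z/300],1),3)
d=np.diff(a,axis=0)
print([[round(p,3),0,round(q,3),0] for p,q in d]); print(x[-1]+85,z[-1]-20)"
```

```text
[[np.float64(-0.003), 0, np.float64(-0.011), 0], [np.float64(-0.003), 0, np.float64(-0.011), 0], [np.float64(-0.004), 0, np.float64(-0.011), 0], [np.float64(-0.004), 0, np.float64(-0.011), 0], [np.float64(-0.009), 0, np.float64(-0.02), 0], [np.float64(-0.01), 0, np.float64(-0.019), 0], [np.float64(-0.012), 0, np.float64(-0.018), 0], [np.float64(-0.013), 0, np.float64(-0.017), 0], [np.float64(-0.015), 0, np.float64(-0.016), 0], [np.float64(-0.016), 0, np.float64(-0.016), 0], [np.float64(-0.016), 0, np.float64(-0.014), 0], [np.float64(-0.018), 0, np.float64(-0.012), 0], [np.float64(-0.019), 0, np.float64(-0.011), 0], [np.float64(-0.019), 0, np.float64(-0.01), 0], [np.float64(-0.02), 0, np.float64(-0.009), 0], [np.float64(-0.021), 0, np.float64(-0.006), 0], [np.float64(-0.021), 0, np.float64(-0.006), 0], [np.float64(-0.021), 0, np.float64(-0.003), 0], [np.float64(-0.022), 0, np.float64(-0.003), 0], [np.float64(-0.022), 0, np.float64(0.0), 0], [np.float64(-0.021), 0, np.float64(0.001), 0]]
92.87390470977093 66.96551974559485
```

>>> servo_tool(steps=[[-0.003,0,-0.011,0],[-0.003,0,-0.011,0],[-0.004,0,-0.011,0],[-0.004,0,-0.011,0]])

```text
time: 9.5
ee_pos: [0.5254, -0.0759, 0.2575]
ee_rot: [[-0.98, -0.198, -0.002], [-0.198, 0.98, 0.0], [0.002, 0.001, -1.0]]
wrist_force: [5.1, 1.0, -11.3]
gripper_width: 0.194
```

>>> servo_tool(steps=[[0,0,0,0],[0,0,0,0]])

```text
time: 9.7
ee_pos: [0.5254, -0.0759, 0.258]
ee_rot: [[-0.98, -0.198, -0.001], [-0.198, 0.98, 0.0], [0.001, 0.0, -1.0]]
wrist_force: [5.2, 0.4, -10.2]
gripper_width: 0.191
```

Run:
```python
from h import *
im=save('wrist','w7'); cv2.imwrite('pics/w7c.png',cv2.resize(im[190:350,200:440,::-1],None,fx=3.3,fy=3.3,interpolation=cv2.INTER_CUBIC))
```

```text
(no output)
```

View pics/w7c.png

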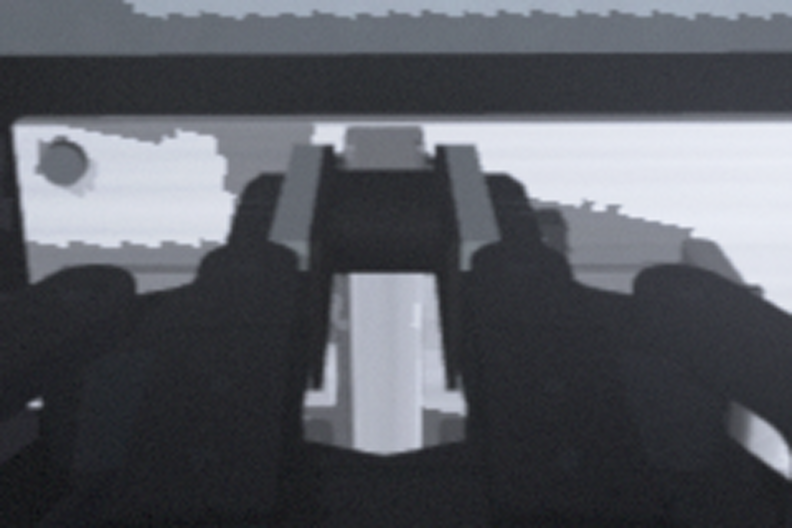

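>>> servo_tool(steps=[[-0.009,0,-0.02,0],[-0.01,0,-0.019,0],[-0.012,0,-0.018,0],[-0.013,0,-0.017,0],[-0.015,0,-0.016,0]])

```text
time: 10.25
ee_pos: [0.5422, -0.0725, 0.2852]
ee_rot: [[-0.98, -0.198, -0.003], [-0.198, 0.98, -0.0], [0.003, 0.001, -1.0]]
wrist_force: [0.9, 0.3, -11.9]
gripper_width: 0.192
```

>>> servo_tool(steps=[[-0.016,0,-0.016,0],[-0.016,0,-0.014,0],[-0.018,0,-0.012,0],[-0.019,0,-0.011,0]])

```text
time: 10.65
ee_pos: [0.563, -0.0682, 0.3018]
ee_rot: [[-0.98, -0.198, -0.002], [-0.198, 0.98, 0.0], [0.002, 0.0, -1.0]]
wrist_force: [-1.3, 0.4, -14.2]
gripper_width: 0.192
```

>>> servo_tool(steps=[[-0.019,0,-0.01,0],[-0.02,0,-0.009,0],[-0.021,0,-0.006,0],[-0.021,0,-0.006,0]])

```text
time: 11.05
ee_pos: [0.5869, -0.0634, 0.3113]
ee_rot: [[-0.98, -0.198, -0.001], [-0.198, 0.98, 0.0], [0.001, 0.001, -1.0]]
wrist_force: [-4.2, 1.4, -11.0]
gripper_width: 0.183
```

>>> servo_tool(steps=[[-0.021,0,-0.003,0],[-0.022,0,-0.003,0],[-0.02,0,0,0],[0,0,0,0]])

```text
time: 11.45
ee_pos: [0.606, -0.0595, 0.3137]
ee_rot: [[-0.98, -0.199, 0.001], [-0.199, 0.98, 0.001], [-0.001, 0.001, -1.0]]
wrist_force: [-3.5, 1.3, -9.4]
gripper_width: 0.177
```

>>> servo_tool(steps=[[-0.012,0,0.001,0],[-0.01,0,0.002,0],[0,0,0,0]])

```text
time: 11.75
ee_pos: [0.6123, -0.0581, 0.3134]
ee_rot: [[-0.98, -0.198, 0.002], [-0.198, 0.98, 0.001], [-0.002, 0.0, -1.0]]
wrist_force: [-4.7, 3.8, -6.3]
gripper_width: 0.179
```

Run:
```python
from h import *
im=save('wrist','w8'); im2=save('scene','s8')
cv2.imwrite('pics/w8b.png',cv2.resize(im[:,:,::-1],(800,500)))
cv2.imwrite('pics/s8b.png',cv2.resize(im2[130:280,190:390,::-1],None,fx=4,fy=4,interpolation=cv2.INTER_CUBIC))
```

View pics/w8b.png

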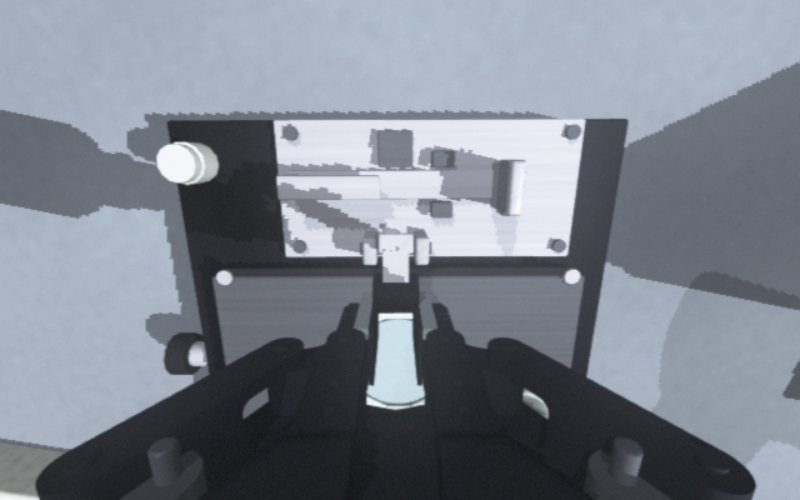

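View pics/s8b.png

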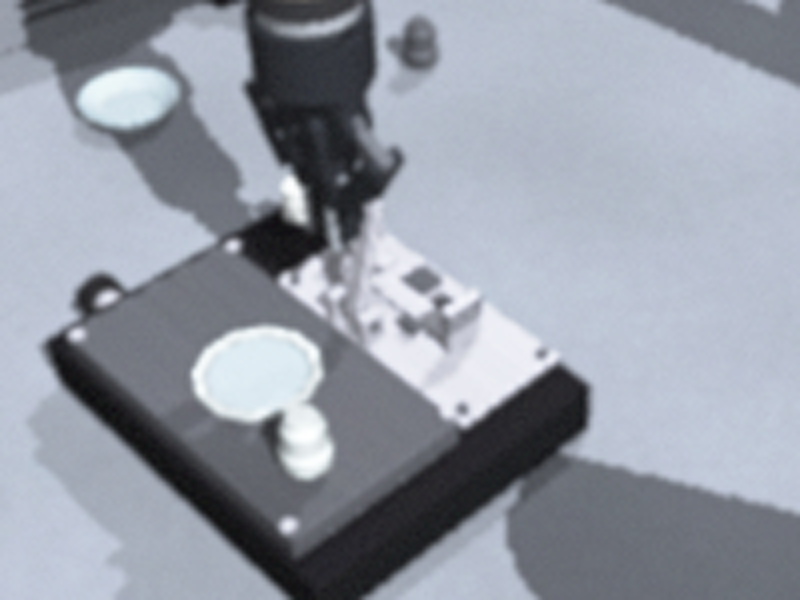

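Run:
```python
from h import *
im=cv2.imread('pics/w8.png')
cv2.imwrite('pics/w8c.png',cv2.resize(im[180:345,220:420],None,fx=4,fy=3.6,interpolation=cv2.INTER_CUBIC))
im=cv2.imread('pics/s8.png')
cv2.imwrite('pics/s8c.png',cv2.resize(im[150:230,240:320],None,fx=7,fy=7,interpolation=cv2.INTER_CUBIC))
s=sense();T=s['ee_pos'];R=s['ee_rot']
for d in (.13,.1547,.173): print((proj('wrist',T+R[:,2]*d)-[220,180])*[4,3.6])
```

```text
[385.34895576 407.88115251]
[385.15859251 303.76154679]
[385.05523744 247.23125951]
```

View pics/w8c.png

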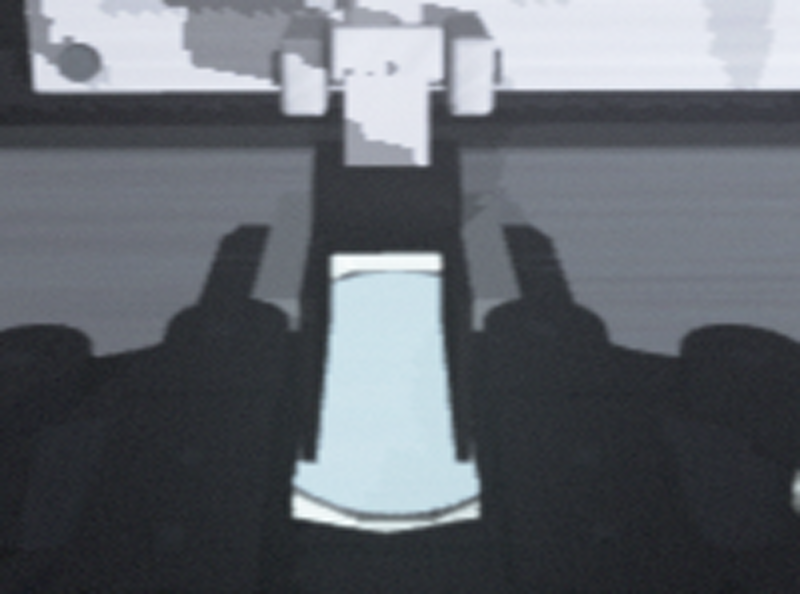

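View pics/s8c.png

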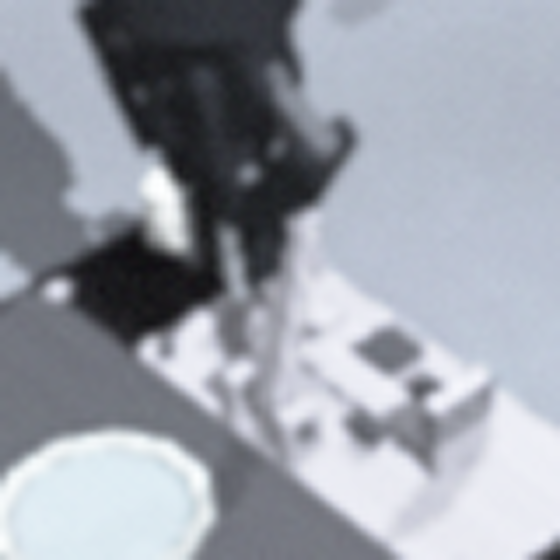

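Run:
```python
from h import *
xs=np.array([.9802,.198,0]); b0=np.array([.5215,-.0767,.085]); h=b0+xs*.085; h[2]=.065
for off in (-.003,0,.003):
  for t in (1.1,1.2,1.3,1.4,1.45):
    p=h+xs*(off-.085*np.cos(t)+.02*np.sin(t))+np.array([0,0,.085*np.sin(t)+.02*np.cos(t)])
    print(off,t,np.round((proj('wrist',p)-[220,180])*[4,3.6]),np.round(p,4))
```

```text
-0.003 1.1 [383.  66.] [ 0.5816 -0.0646  0.1498]
-0.003 1.2 [383. 129.] [ 0.59   -0.0629  0.1515]
-0.003 1.3 [383. 189.] [ 0.5985 -0.0612  0.1523]
-0.003 1.4 [383. 246.] [ 0.607  -0.0594  0.1522]
-0.003 1.45 [383. 273.] [ 0.6113 -0.0586  0.1518]
0 1.1 [383.  87.] [ 0.5845 -0.064   0.1498]
0 1.2 [383. 149.] [ 0.5929 -0.0623  0.1515]
0 1.3 [383. 209.] [ 0.6014 -0.0606  0.1523]
0 1.4 [383. 265.] [ 0.61   -0.0588  0.1522]
0 1.45 [383. 291.] [ 0.6142 -0.058   0.1518]
0.003 1.1 [383. 108.] [ 0.5874 -0.0634  0.1498]
0.003 1.2 [383. 169.] [ 0.5958 -0.0617  0.1515]
0.003 1.3 [383. 229.] [ 0.6044 -0.06    0.1523]
0.003 1.4 [383. 284.] [ 0.6129 -0.0582  0.1522]
0.003 1.45 [383. 310.] [ 0.6172 -0.0574  0.1518]
```

>>> servo_tool(steps=[[-0.013,0,0,0],[-0.013,0,0,0],[-0.013,0,0,0],[0,0,0,0]])

```text
time: 12.25
ee_pos: [0.6234, -0.056, 0.3124]
ee_rot: [[-0.98, -0.197, -0.001], [-0.197, 0.98, 0.001], [0.0, 0.001, -1.0]]
wrist_force: [-6.3, 2.1, -8.1]
gripper_width: 0.175
```

Run:
```python
from h import *
xs=np.array([.9802,.198,0]); b0=np.array([.5215,-.0767,.085]); h=b0+xs*.085; h[2]=.065
im=save('wrist','w9')
cv2.imwrite('pics/w9c.png',cv2.resize(im[180:345,220:420,::-1],None,fx=4,fy=3.6,interpolation=cv2.INTER_CUBIC))
for off in (0,):
  for t in (1.2,1.3,1.4,1.45):
    p=h+xs*(off-.085*np.cos(t)+.02*np.sin(t))+np.array([0,0,.085*np.sin(t)+.02*np.cos(t)])
    print(off,t,np.round((proj('wrist',p)-[220,180])*[4,3.6]),np.round(p,4))
```

```text
0 1.2 [383.  75.] [ 0.5929 -0.0623  0.1515]
0 1.3 [383. 138.] [ 0.6014 -0.0606  0.1523]
0 1.4 [383. 197.] [ 0.61   -0.0588  0.1522]
0 1.45 [383. 224.] [ 0.6142 -0.058   0.1518]
```

View pics/w9c.png

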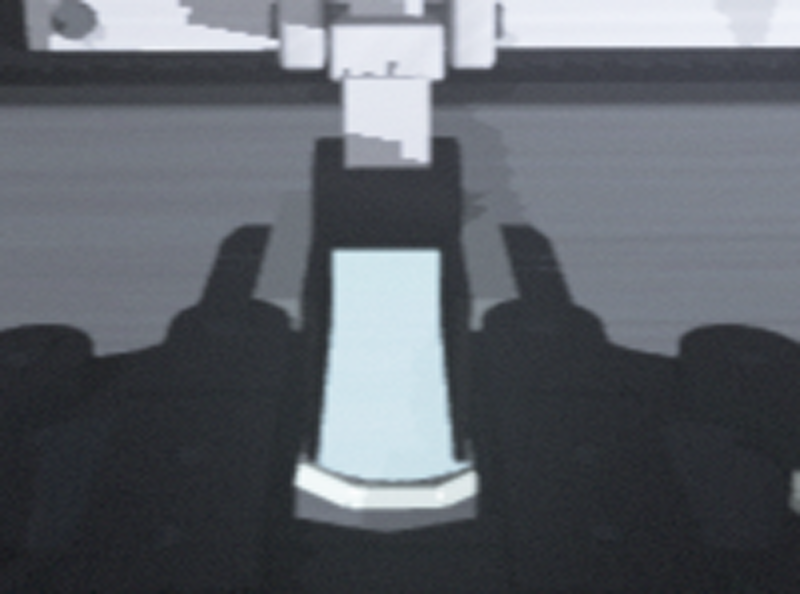

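>>> servo_tool(steps=[[-0.008,0,0,0],[-0.008,0,0,0],[0,0,0,0]])

```text
time: 12.6
ee_pos: [0.6278, -0.055, 0.3118]
ee_rot: [[-0.98, -0.198, -0.002], [-0.198, 0.98, 0.001], [0.002, 0.001, -1.0]]
wrist_force: [-5.1, 1.0, -10.4]
gripper_width: 0.17
```

>>> servo_tool(steps=[[0,0,0,0],[0,0,0,0],[0,0,0,0],[0,0,0,0]], grip=0.5)

```text
time: 13.0
ee_pos: [0.6286, -0.0554, 0.3135]
ee_rot: [[-0.98, -0.198, 0.003], [-0.198, 0.98, -0.0], [-0.003, -0.001, -1.0]]
wrist_force: [0.1, 0.3, -0.0]
gripper_width: 0.501
```

>>> servo_tool(steps=[[0,0,-0.03,0],[0,0,-0.07,0],[0,0,-0.1,0],[0,0,-0.1,0],[0,0,0,0],[0,0,0,0]])

```text
time: 13.6
ee_pos: [0.6282, -0.0553, 0.4033]
ee_rot: [[-0.98, -0.198, 0.003], [-0.198, 0.98, -0.0], [-0.003, -0.001, -1.0]]
wrist_force: [0.2, -0.2, -0.2]
gripper_width: 0.497
```

Run:
```python
from h import *
xs=np.array([.9802,.198,0]); b0=np.array([.5215,-.0767,.085]); h=b0+xs*.085; h[2]=.065
s=sense();print(s['time'],s['wrist_force'],s['ee_pos'],s['qd'])
im=save('wrist','w10');im2=save('scene','s10');im3=save('top','t10')
cv2.imwrite('pics/w10c.png',cv2.resize(im[:,:,::-1],(800,500)))
cv2.imwrite('pics/s10c.png',cv2.resize(im2[130:280,190:390,::-1],None,fx=4,fy=4,interpolation=cv2.INTER_CUBIC))
for t in (1.1,1.2,1.3,1.4,1.45):
    p=h+xs*(-.085*np.cos(t)+.02*np.sin(t))+np.array([0,0,.085*np.sin(t)+.02*np.cos(t)])
    print(t,proj('wrist',p)*1.25,(proj('scene',p)-[190,130])*4)
for n in ('scene','top'):
    for q in ['lens_a','cap_pot','oil','dish','slide_box','driver']:
        for r in masks_of(n,q)[:2]: print(n,q,round(r['conf'],2),np.round(r['box'],1))
```

```text
13.6 [ 0.21510097 -0.22233865 -0.19035568] [ 0.62821485 -0.055297    0.40333624] [ 0.00073289  0.01763399 -0.04677982 -0.01317011  0.00055509  0.00081912]
1.1 [395.26432538 194.72693745] [364.81423061 201.8783451 ]
1.2 [395.24296878 208.57526679] [354.61506497 205.75103312]
1.3 [395.22020772 222.28910294] [344.26410692 210.76745503]
1.4 [395.1965568  235.57820289] [333.88044842 216.8862278 ]
1.45 [395.18456118 241.97950606] [328.71464844 220.34160405]
scene lens_a 0.52 [264.9 238.6  13.2  17.1]
scene oil 0.54 [464.6 326.1  17.2  21.9]
scene dish 0.56 [219.6 155.6  24.5  18.2]
scene driver 0.79 [427.6 265.3  14.9  51.8]
top cap_pot 0.57 [390.7 177.2   6.6  12.2]
top oil 0.72 [242.1 253.8  32.4  24.3]
top oil 0.46 [187.7 230.4  14.4  11.9]
top dish 0.76 [467.7 166.3  23.6  24. ]
top slide_box 0.8 [192.8 163.2  53.5  31.1]
top driver 0.61 [247.2 259.3  20.7  18.8]
```

View pics/w10c.png

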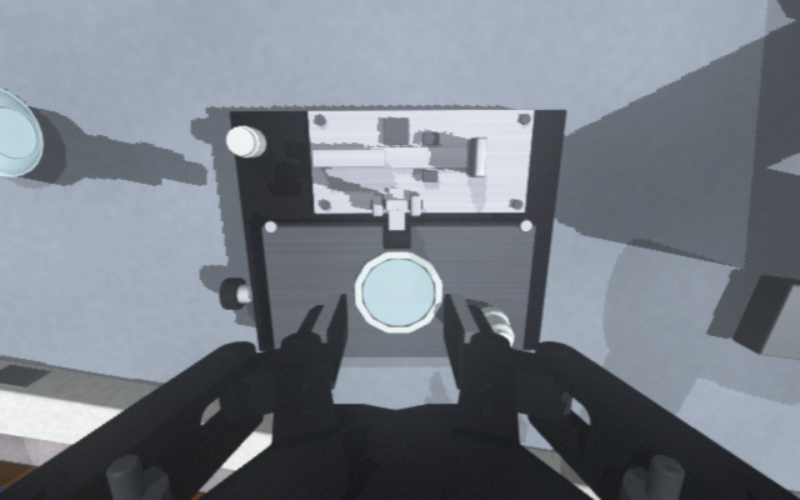

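View pics/s10c.png

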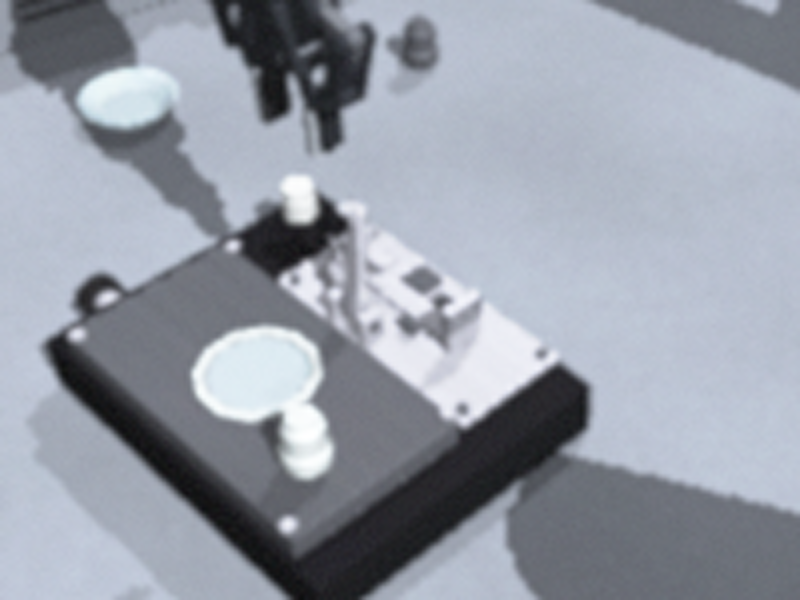

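```bash
python3 -c "
from cell import *
print(sign_off())"
```

```text
the job is handed in; nothing more can be done
None
```

The transport lock is released: the tab is home against its stop, and the latch lever is standing up with nothing touching it. I handed the job in at about 14 s.

- **Tab:** I pushed the fin towards the lever with closed fingertips. It slid about 35 mm at roughly 3–4 N and then hit the stop. The highest force I read there was 16 N, but I only read it at the end of each move. Afterwards the fin measured 67 mm from the lever's middle (nominal 66 mm), and the hook was clear of the lever.
- **Lever:** I gripped the crossbar by its ends and swung it up along its arc, reading up to about 15 N. The bar slipped roughly 11 mm towards the fingertips near the top. The lever was only at about 1.3 rad then, so I pushed it a further 16 mm.
- **Final checks:** after I let go and backed 90 mm up, the wrist camera put the lever at about 1.42 rad (±0.05). I can't say it is exactly at its 1.45 rad stop, because I felt no clear rise in force there. The wrist force was about zero.
- **Bystanders:** lens_a, cap_pot, oil, dish, slide_box and driver looked where they started. For lens_b I only looked at the pictures. The detectors missed a few items in single views, and one top-view "oil" hit was actually on the screwdriver. The true bottle was found in its old place.

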